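Close down the key-cutting bench

TASK

Close down the key-cutting bench: first press the big stop button on the control box, then lay every hand tool that is out on the bench fully home in a cradle of the rack whose slots fit its handle (slim handles in the slim rack, thick ones in the wide rack, one tool to a cradle), the handle about centred over the two saddles and the blade pointing away from the robot. Only when all are stowed, switch the machine off by pressing the three small keys fully, one at a time, starting with the one next to the stop button and working outward. Leave everything else on the bench where it is.

Things in the scene. Friction and masses are not known exactly. Their poses are not given: they have to be found in the camera images.
- flat_file: Slim-handled flat key file: steel blade 14 x 4 mm, 48 mm long. Square black handle 18 x 18 mm, 104 mm long. Lies on any flat of the handle. Origin: middle of the handle, on its axis (9 mm above its support); x along the tool from handle to blade; blade end 100 mm from the origin. About 80 g. May be absent.
- round_file: Slim-handled round file: straight steel rod 8 mm thick, 48 mm long. Square black handle 18 x 18 mm, 104 mm long. Lies on any flat of the handle. Origin: middle of the handle, on its axis (9 mm above its support); x along the tool from handle to blade; blade end 100 mm from the origin. About 70 g. May be absent.
- pin_pick: Slim-handled pin pick: thin 6 mm steel wire with a bent end, 48 mm long. Square black handle 18 x 18 mm, 104 mm long. Lies on any flat of the handle. Origin: middle of the handle, on its axis (9 mm above its support); x along the tool from handle to blade; blade end 100 mm from the origin. About 60 g. May be absent.
- screwdriver: Thick-handled screwdriver: steel shaft 10 mm thick, 48 mm long with its bit. Square black handle 32 x 32 mm, 104 mm long. Lies on any flat of the handle. Origin: middle of the handle, on its axis (16 mm above its support); x along the tool from handle to blade; blade end 100 mm from the origin. About 160 g. May be absent.
- wire_brush: Thick-handled round wire brush: brass-wire cylinder 24 mm thick, 38 mm long, on a short stem. Square black handle 32 x 32 mm, 104 mm long. Lies on any flat of the handle. Origin: middle of the handle, on its axis (16 mm above its support); x along the tool from handle to blade; blade end 100 mm from the origin. About 150 g. May be absent.
- flat_file_tip (a point): Blade end of the flat file, on its axis, 100 mm from the middle of the handle.
- round_file_tip (a point): Blade end of the round file, on its axis, 100 mm from the middle of the handle.
- pin_pick_tip (a point): Blade end of the pin pick, on its axis, 100 mm from the middle of the handle.
- screwdriver_tip (a point): Blade end of the screwdriver, on its axis, 100 mm from the middle of the handle.
- wire_brush_tip (a point): Blade end of the wire brush, on its axis, 100 mm from the middle of the handle.
- slim_rack_bay0 (a point): Slim rack, fixed to the bench: aluminium foot 110 x 172 x 8 mm, two rows of grey saddles (12 mm thick, centred 36 mm before and behind the middle, 60 mm clear between the rows for fingers) forming three open-topped cradles 62 mm apart. This point: seat of the cradle at the -y end, 34 mm above the bench. x along the slots, away from the robot; y along the row; z up.
- slim_rack_bay1 (a point): Seat of the next cradle of the slim rack (+y), axes alike. Each seat point is where the middle of a 18 mm handle lies when home: across both saddles, on the slot floors, 34 mm above the bench. Slots 24 mm wide, floors 25 mm and cheek tops 40 mm above the bench, top 4 mm of the cheeks bevelled.
- slim_rack_bay2 (a point): Seat of the last cradle (+y end) of the slim rack, as the others.
- wide_rack_bay0 (a point): Wide rack, fixed to the bench: aluminium foot 110 x 142 x 8 mm, two rows of grey saddles (12 mm thick, centred 36 mm before and behind the middle, 60 mm clear between the rows for fingers) forming two open-topped cradles 80 mm apart. This point: seat of the cradle at the -y end, 41 mm above the bench. x along the slots, away from the robot; y along the row; z up.
- wide_rack_bay1 (a point): Seat of the next cradle of the wide rack (+y), axes alike. Each seat point is where the middle of a 32 mm handle lies when home: across both saddles, on the slot floors, 41 mm above the bench. Slots 38 mm wide, floors 25 mm and cheek tops 49 mm above the bench, top 4 mm of the cheeks bevelled.
- control_box: Control box of the key machine, fixed to the bench: grey box 90 x 204 x 40 mm with four plain spring buttons in one row along its length, y: the big stop button (40 mm across) at one end (y = +70 mm), then the three small keys (24 mm across) at y = +16, -29 and -74 mm. Origin: middle of its underside; x away from the robot.
- stop (a joint): Travel of the big stop button, 40 mm across, its top face 62 mm above the bench when up: 0 up, 0.006 m fully down (5 N); springs back when let go. A press counts from 0.0045 m.
- key1 (a joint): Travel of the small key next to the stop button, 24 mm across, its top face 62 mm above the bench when up: 0 up, 0.006 m fully down (5 N); springs back when let go. A press counts from 0.0045 m.
- key2 (a joint): Travel of the middle one of the three small keys, 24 mm across, its top face 62 mm above the bench when up: 0 up, 0.006 m fully down (5 N); springs back when let go. A press counts from 0.0045 m.
- key3 (a joint): Travel of the small key farthest from the stop button, 24 mm across, its top face 62 mm above the bench when up: 0 up, 0.006 m fully down (5 N); springs back when let go. A press counts from 0.0045 m.
- padlock: Brass padlock lying flat, about 65 x 45 x 24 mm, beside the tools; a bystander. Origin: middle of its underside.
- fob: Black car-key fob, 70 x 38 x 16 mm, beside the tools; a bystander. Origin: middle of its underside.
- oil_bottle: White oil bottle, 56 mm across, 130 mm tall, at the left of the bench; a bystander. Origin: middle of its underside.
- mug: White mug, 80 mm across, 90 mm tall, at the left of the bench; a bystander. Origin: middle of its underside.
There are look-alikes about, which are no part of the job. What is shaped like the wire_brush but green is not meant. What is shaped like the flat_file but purple is not meant.

How it is judged:
By the outcome, as a careful person would: the job done as asked, in the order asked, and still so for the second after the job is handed in, with the robot touching nothing.
Of flat_file, round_file, pin_pick, screwdriver, wire_brush only 3 to 5 are there at a start; the rules pass over those that are not, and their reading is None.
At some moment in a run one of flat_file, round_file, pin_pick, screwdriver, wire_brush may be knocked a few centimetres aside while the robot is not near it.
Once in a run the grip may slacken for a moment while it holds something.
It also fails if it takes over 210 s, if anything falls off the work surface, if the arm or the gripper's body presses on something with over 40 N, if the wrist force passes 120 N, or if a joint passes its speed limit or range.

ROBOT

A 6-joint arm with a two-finger parallel gripper is mounted at the origin on the work surface. World frame = base frame: x ahead of the robot, y to its left, z up, the work surface at z = 0. Lengths are in m, angles in rad, forces in N, time in s.
With the tool pointing down it reaches from about 0.275 to 0.875 m from the base axis. Payload 12.5 kg.
Tool frame: the origin (TCP) lies midway between the tips of the shut fingers; the grasp point (between the pads) lies 19 mm behind it; z points along the fingers, y is the line along which they close (so a half turn about z gives the same grasp; the last joint's range is limited). The gripper opens to 85 mm and grips with 20 to 120 N. Pads are 22 mm wide; open, the fingers measure 114 mm over their backs; the gripper's body (76 mm by 85 mm) begins 54 mm behind the grasp point. The pads swing forward as they close: fully open they stand 13 mm farther back than shut.
Start: joints at [-1.185, 0.351, 1.652, -0, 1.139, -0.085], TCP at [0.249, -0.49, 0.231] pointing down, gripper open.
Joint ranges: [-2.75, 2.75], [-0.79, 2.1], [0.01, 2.65], [-1.57, 4.71], [0.07, 3.14], [-2.87, 2.87]. Speed limits (rad/s): [2.22, 2.22, 2.79, 3.14, 3.14, 3.14].

INTERFACE

Orientations are given as a unit quaternion [x, y, z, w].
In Python, from rig import manip, imaging gives the robot as it stands.
- The arm moves only by the shell command python3 -m inch 'ROWS' [OPENING] [FORCE]. ROWS is JSON, a list that holds one entry, the list of rows, each a list of 4 numbers: the shift along the tool's x, y, z scaled (see below), then the turn about the tool's z scaled (see below). A call has 1 to 5 rows; each row shifts and turns the commanded pose from where the row before left it, along the tool's axes as they then stand; what a row does not reach is not made up. The controller multiplies each number of a shift by 5 cm and each number of a turn by 4 degrees. A row lasts 1/8 s, in which the tool goes at most 62.5 mm and 10.7 degrees, less where a joint would pass 70% of its speed; a pose out of reach is approached as far as the arm can. A call with a number of a shift or a turn outside -1 to 1 is refused whole. A call with a gripper value outside its range is refused whole. OPENING is the opening, from 0 (shut) to 1 (fully open), set as the call begins (- or left out, the last holds). The fingers move at their own pace and stop on an object; FORCE is the grip in N (left out, the last holds). Time passes only in rows, so rows that do not move let the fingers close. It gives the time, the measured TCP pose, the force, the opening and the grip force at its end, in the units of the state.
- manip.sense(): the state, without advancing time (a new reading comes with each control period).
- imaging.read_camera(name): name is "scene" or "top"; returns a dict with "frame" (384x512x3 uint8, red, green, blue), "mtx" (3x3 intrinsics, pixels), "distortion" ([k1, k2, p1, p2, k3] as OpenCV has them; the pictures are not rectified), "cam_to_world" (4x4, takes a point from camera to world coordinates). Camera axes: x right, y down, z forward; pixel columns grow to the right and rows downward; lengths in m; the calibration is good to about 2 mm. A picture is of the moment at which its call begins. There is no depth.
- manip.hand_in(): hands the job in; it is judged then, once.
The state is a dict: "clock": time; "qpos": joint angles; "joint_velocities": joint speeds; "joint_torque": joint torques, N m; "position": TCP position; "orientation": TCP orientation; "contact_force": force on the tool from outside, world axes, zero at the start; "wrist_torque": the same for the moment, N m; "opening": finger opening in m; "grasp_force": force on a finger pad.
Only numpy, scipy, OpenCV 4.12 (cv2) and the standard library are available. Lean on these libraries where they do the work, as an engineer would, in place of code of your own. Each camera call takes 0.05 s, during which the arm holds its last target. There are 200 camera calls.

## Working session

There is one attempt and no reset: what is moved stays moved. The work goes in short steps, Python scripts to look and compute and a shell command to move; the robot and the scene stay as the last step left them, time stands still between calls to the robot, and variables do not carry over. Pictures are saved under pics/ and viewed, at most 14 in all, crops included, and the job is handed in when it is done.

```bash
mkdir -p pics; ls; cat > look.py <<'E'
import cv2,numpy as np
from rig import manip,imaging
def shot(name,fn=None):
    d=imaging.read_camera(name)
    if fn: cv2.imwrite('pics/'+fn,cv2.cvtColor(d['frame'],cv2.COLOR_RGB2BGR))
    return d
def onplane(d,uv,z):
    p=cv2.undistortPoints(np.array(uv,float).reshape(-1,1,2),np.array(d['mtx']),np.array(d['distortion']))[:,0]
    T=np.array(d['cam_to_world']); r=np.c_[p,np.ones(len(p))]@T[:3,:3].T; o=T[:3,3]
    return o+r*((z-o[2])/r[:,2])[:,None]
def pix(d,P):
    T=np.linalg.inv(np.array(d['cam_to_world']));r,_=cv2.Rodrigues(T[:3,:3])
    return cv2.projectPoints(np.array(P,float).reshape(-1,1,3),r,T[:3,3],np.array(d['mtx']),np.array(d['distortion']))[0][:,0]
E
python3 - <<'E'
from look import *
for n in('top','scene'):
    d=shot(n,n+'0.png'); print(n,np.round(d['cam_to_world'],3).tolist(),np.round(d['mtx'],1).tolist())
print(manip.sense())
E
```

```text
pics
top [[-0.008, -0.977, 0.211, 0.182], [-1.0, 0.007, -0.005, 0.125], [0.003, -0.211, -0.977, 1.391], [0.0, 0.0, 0.0, 1.0]] [[421.6, 0.0, 245.0], [0.0, 421.6, 193.1], [0.0, 0.0, 1.0]]
scene [[-0.696, 0.621, -0.36, 0.933], [0.718, 0.608, -0.339, 0.546], [0.009, -0.495, -0.869, 1.194], [0.0, 0.0, 0.0, 1.0]] [[475.9, 0.0, 254.4], [0.0, 475.9, 184.4], [0.0, 0.0, 1.0]]
{'clock': 0.1, 'qpos': array([-1.18460889e+00,  3.51129211e-01,  1.65234646e+00, -1.90515340e-06,
        1.13909880e+00, -8.45826048e-02]), 'joint_velocities': array([ 1.43957068e-04, -1.28146486e-03,  4.98417149e-05,  8.58588531e-04,
        7.13196269e-04, -1.43817176e-03]), 'joint_torque': array([ 4.72847169e-04, -5.06832719e+01, -2.91877609e+01, -9.89359319e-05,
        2.72511847e-03,  4.74272679e-05]), 'position': array([ 0.24938631, -0.48988536,  0.23084655]), 'orientation': array([ 9.72424409e-01,  2.33217768e-01, -7.46046421e-05, -4.85204223e-04]), 'contact_force': array([ 0.12315718,  0.2319183 , -0.46820568]), 'wrist_torque': array([ 0.05784331, -0.00059716,  0.00051794]), 'grasp_force': 0.0, 'opening': 0.08547739925312996}
```

View pics/top0.png

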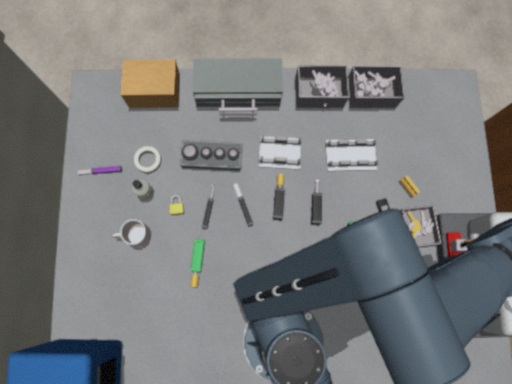

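View pics/scene0.png

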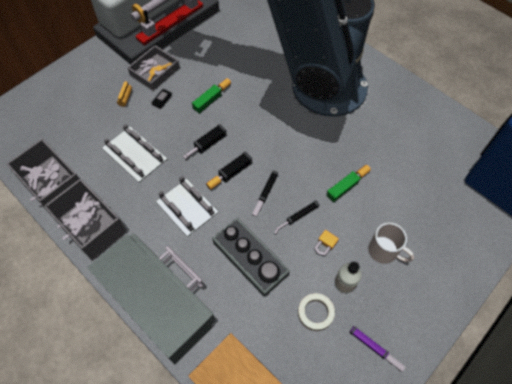

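The top view shows the stop button as the largest, at (190,152), on the control box at (211,155). The wide rack is at (280,152) and the longer slim rack at (352,154). Candidates for tools:
- (208,207) and (243,205): slim black handles
- (279,197): black handle with a brass end, the brush
- (317,203): thick black handle with a shaft, the screwdriver
- Green brushes at (197,262) and (350,225), and a purple file at (100,170): look-alikes, not meant

I'll confirm in an enlarged crop and measure.

```bash
python3 - <<'E'
from look import *
t=shot('top');s=shot('scene')
c=lambda d,x0,x1,y0,y1,k:cv2.resize(cv2.cvtColor(d['frame'][y0:y1,x0:x1],cv2.COLOR_RGB2BGR),None,fx=k,fy=k,interpolation=cv2.INTER_CUBIC)
cv2.imwrite('pics/topcrop.png',c(t,175,390,125,235,3.7))
cv2.imwrite('pics/scenecrop.png',c(s,95,335,85,300,2.75))
for d,n in((t,'top'),(s,'scene')):
    g=d['frame'].max(2); m=(g<50).astype(np.uint8)
    k,lab,st,ce=cv2.connectedComponentsWithStats(m)
    for i in range(1,k):
        if 60<st[i,4]<1500:
            pts=np.argwhere(lab==i)[:,::-1].astype(np.float32)
            print(n,ce[i].round(1),st[i,4],np.round(cv2.minAreaRect(pts)[1],1),onplane(d,ce[i],.015).round(3))
E
```

```text
top [492.8 230.9] 144 [ 5.7 42.2] [[ 0.342 -0.719  0.015]]
top [439.1 260.4] 209 [19.4 53.3] [[ 0.248 -0.519  0.015]]
top [317.7 277.8] 335 [ 8.9 42.4] [[ 0.199 -0.114  0.015]]
top [284.6 288.4] 100 [ 7.3 15.2] [[ 0.166 -0.006  0.015]]
top [266.2 294.3] 67 [ 6.5 12.1] [[0.148 0.053 0.015]]
top [248.3 299.9] 79 [ 6.1 13.3] [[0.132 0.11  0.015]]
top [108.2 371.1] 472 [28. 23.] [[-0.087  0.55   0.015]]
scene [168.9   8.7] 166 [ 6.3 37.5] [[ 0.132 -0.651  0.015]]
scene [501.    5.3] 246 [32.6 11.8] [[-0.768  0.21   0.015]]
scene [130.2  32.4] 84 [ 5.3 27.4] [[ 0.307 -0.655  0.015]]
scene [150.5  57.4] 170 [16.5 41.8] [[ 0.335 -0.509  0.015]]
scene [158.7  76.7] 233 [20.1 48.5] [[ 0.371 -0.422  0.015]]
scene [161.3 100.2] 129 [10.6 19.5] [[ 0.43  -0.34   0.015]]
scene [209.2 102.1] 68 [ 2.8 26.9] [[ 0.328 -0.225  0.015]]
scene [210.3 138.6] 382 [12.5 33.6] [[ 0.423 -0.12   0.015]]
scene [ 33.2 157.9] 628 [49.5 38.2] [[ 0.839 -0.447  0.015]]
scene [235.3 166.8] 385 [12.5 34.2] [[0.44  0.006 0.015]]
scene [268.6 185.2] 150 [ 5.8 26.4] [[0.417 0.117 0.015]]
scene [ 59.1 189.9] 176 [ 4.2 43.4] [[ 0.846 -0.299  0.015]]
scene [ 67.9 199.7] 585 [23.9 42.4] [[ 0.847 -0.254  0.015]]
scene [302.8 212.2] 182 [ 5.9 33.3] [[0.414 0.244 0.015]]
scene [104.8 239.5] 635 [14.1 46.2] [[ 0.847 -0.082  0.015]]
scene [242.9 247.3] 279 [46.7 14.8] [[0.603 0.198 0.015]]
scene [268.  275.6] 123 [21.4 18.4] [[0.613 0.3   0.015]]
scene [353.1 267.4] 81 [ 8.5 10.3] [[0.442 0.444 0.015]]
scene [192.2 340.2] 402 [ 6.4 59.4] [[0.86  0.281 0.015]]
```

View pics/topcrop.png

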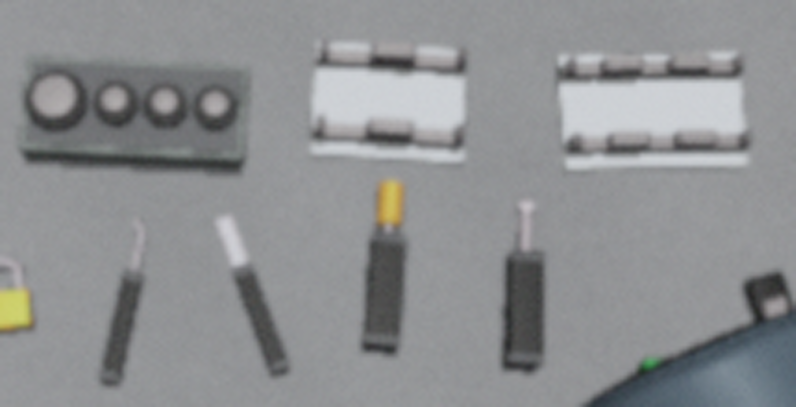

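View pics/scenecrop.png

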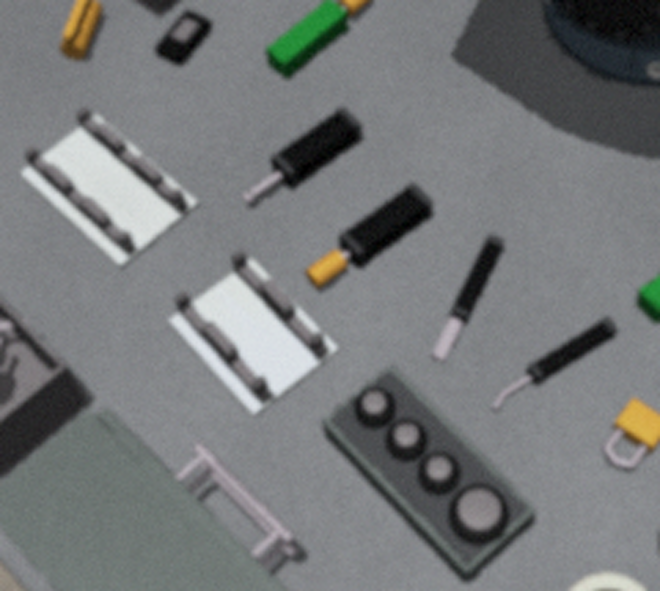

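The crops confirm four tools:
- Pin pick at (208,207): thin wire with a bent end
- Flat file at (243,205): broad pale blade
- Wire brush at (279,197): black handle with a brass brush
- Screwdriver at (317,203)

There is no round file. The green and purple items aren't meant. Next I'll measure the tools, racks and buttons.

```bash
cat >> look.py <<'E'
ROI={'pick':(.41,.25,.1,.07),'flat':(.42,.12,.1,.07),'brush':(.44,.006,.1,.06),'driver':(.42,-.12,.1,.065)}
def tool(d,xy,h,r=.085,thr=78):
    """dark neutral blob near xy; silhouette centroid on the axis plane; axis angle"""
    f=d['frame'];m=((f.max(2)<thr)).astype(np.uint8)
    uv=np.argwhere(m)[:,::-1];P=onplane(d,uv,h)
    ok=np.hypot(P[:,0]-xy[0],P[:,1]-xy[1])<r
    m2=np.zeros_like(m);m2[uv[ok,1],uv[ok,0]]=1
    k,lab,st,ce=cv2.connectedComponentsWithStats(m2)
    if k<2: return None
    i=1+np.argmax(st[1:,4]);Q=onplane(d,np.argwhere(lab==i)[:,::-1],h)[:,:2]
    (c,wh,a)=cv2.minAreaRect((Q*1000).astype(np.float32))
    v=np.linalg.eigh(np.cov(Q.T))[1][:,1];v*=np.sign(v[0])
    return Q.mean(0).round(4),np.round(wh).tolist(),round(float(np.degrees(np.arctan2(v[1],v[0]))),1),len(Q)
H={'pick':.009,'flat':.009,'brush':.016,'driver':.016}
def go(x,y,z,psi):
    s=manip.sense();p=s['position'];q=s['orientation'];
    from scipy.spatial.transform import Rotation as R
    a=R.from_quat(q).as_matrix();ps=np.degrees(np.arctan2(a[1,0],a[0,0]))
    d=np.array([x,y,z])-p;c,n=np.cos(np.radians(psi)),np.sin(np.radians(psi))
    print('turn rows(4deg)',round((ps-psi)/4,2),'shift/5cm',np.round([(c*d[0]+n*d[1])/.05,(n*d[0]-c*d[1])/.05,-d[2]/.05],2),'at',p.round(4),'psi',ps.round(1))
E
python3 - <<'E'
from look import *
t=shot('top');s=shot('scene')
for n,v in ROI.items():
    for d in(t,s):print(n,tool(d,v[:2],H[n]))
for d,boxes in((t,((255,305,130,172),(320,384,130,175))),(s,((150,222,172,238),(96,172,120,183)))):
    f=d['frame'].astype(int)
    for x0,x1,y0,y1 in boxes:
        m=np.zeros(f.shape[:2],np.uint8);m[y0:y1,x0:x1]=f[y0:y1,x0:x1].min(2)>165
        uv=np.argwhere(m)[:,::-1];P=onplane(d,uv,.008)[:,:2]
        r=cv2.minAreaRect((P*1000).astype(np.float32));print('foot',np.round(r[0],1),np.round(r[1],1),round(r[2],1),cv2.boxPoints(r).round().tolist())
for d,x0,x1,y0,y1 in((t,178,245,138,172),(s,212,290,218,292)):
    f=d['frame'].astype(int);m=np.zeros(f.shape[:2],np.uint8);m[y0:y1,x0:x1]=f[y0:y1,x0:x1].min(2)>110
    k,lab,st,ce=cv2.connectedComponentsWithStats(m)
    for i in range(1,k):
        if 12<st[i,4]<600:print('btn',ce[i].round(1),st[i].tolist(),onplane(d,ce[i],.062).round(4))
E
```

```text
pick (array([0.418, 0.243]), [12.0, 74.0], -13.3, 67)
pick (array([0.412 , 0.2418]), [21.0, 104.0], -11.6, 247)
flat (array([0.4263, 0.122 ]), [73.0, 12.0], 18.8, 55)
flat (array([0.4174, 0.116 ]), [103.0, 20.0], 20.8, 219)
brush (array([0.4518, 0.0043]), [26.0, 77.0], -4.2, 87)
brush (array([0.4414, 0.0053]), [45.0, 112.0], -2.8, 467)
driver (array([ 0.425 , -0.1164]), [30.0, 98.0], -4.7, 226)
driver (array([ 0.4254, -0.1195]), [48.0, 134.0], -0.4, 464)
foot [625.1  -1.6] [142.6 111.8] 86.7 [[565.0, -70.0], [677.0, -76.0], [685.0, 66.0], [573.0, 73.0]]
foot [ 616.1 -248.3] [111.5 173.4] 1.1 [[559.0, -163.0], [562.0, -336.0], [674.0, -334.0], [670.0, -161.0]]
foot [623.4  -4.1] [142.2 110.5] 86.2 [[564.0, -71.0], [674.0, -79.0], [683.0, 63.0], [573.0, 71.0]]
foot [ 614.2 -250.7] [109.9 172.4] 0.7 [[558.0, -165.0], [560.0, -338.0], [670.0, -336.0], [668.0, -164.0]]
btn [189.1 150.4] [184, 145, 12, 12, 107] [[0.6146 0.302  0.062 ]]
btn [205.3 151.2] [202, 148, 7, 7, 38] [[0.6114 0.2484 0.062 ]]
btn [219.1 151.9] [216, 149, 7, 7, 38] [[0.6084 0.203  0.062 ]]
btn [232.7 152.5] [230, 150, 7, 6, 34] [[0.6061 0.158  0.062 ]]
btn [230.4 231.2] [228, 228, 6, 7, 35] [[0.607  0.1575 0.062 ]]
btn [242.3 242.9] [239, 240, 7, 7, 37] [[0.6086 0.2025 0.062 ]]
btn [254.1 255. ] [251, 252, 7, 7, 41] [[0.6112 0.2471 0.062 ]]
btn [268.8 270. ] [262, 264, 14, 13, 147] [[0.6142 0.3009 0.062 ]]
btn [283.5 286. ] [272, 276, 18, 16, 149] [[0.619  0.3549 0.062 ]]
```

```bash
python3 -m inch '[[[0,0,0,1],[0,0,0,1],[0,0,0,1],[0,0,0,1],[0,0,0,1]]]' 0 20
python3 -m inch '[[[0,0,0,1],[0,0,0,0.75],[0.4,-0.9,0,0],[0.4,-0.9,0,0],[0.4,-0.9,0,0]]]'
python3 -m inch '[[[0.4,-0.9,0,0],[0.4,-0.9,0,0],[0.4,-0.9,0,0],[0.4,-0.9,0,0],[0.4,-0.9,0,0]]]'
python3 -m inch '[[[0.4,-0.9,0,0],[0.4,-0.9,0,0],[0.4,-0.9,0,0],[0.4,-0.9,0,0],[0.4,-0.9,0,0]]]'
python3 -c "
from look import *
go(.6144,.3015,.07,0)"
```

```text
clock: 0.92
position: [0.2495, -0.4901, 0.2312]
orientation: [0.998, 0.06, -0.0, -0.0]
contact_force: [0.1, 1.0, -0.4]
opening: 0.0001
grasp_force: 0.0
clock: 1.55
position: [0.3099, -0.3538, 0.2313]
orientation: [1.0, -0.0, 0.0, 0.0]
contact_force: [0.7, -0.2, 0.1]
opening: -0.0001
grasp_force: 0.0
clock: 2.17
position: [0.4101, -0.1287, 0.2315]
orientation: [1.0, -0.0, 0.0, 0.0]
contact_force: [0.3, -1.3, -0.3]
opening: -0.0001
grasp_force: 0.0
clock: 2.8
position: [0.5102, 0.0964, 0.2314]
orientation: [1.0, -0.0, 0.0, 0.0]
contact_force: [-0.9, -0.1, 0.4]
opening: 0.0003
grasp_force: 0.0
turn rows(4deg) -0.0 shift/5cm [ 2.08 -4.1   3.23] at [0.5102 0.0964 0.2314] psi -0.0
```

```bash
python3 -m inch '[[[0.52,-0.82,0,0],[0.52,-0.82,0,0],[0.52,-0.82,0,0],[0.52,-0.82,0,0],[0,-0.82,0,0]]]'
python3 -m inch '[[[0,0,0.9,0],[0,0,0.9,0],[0,0,0.9,0],[0,0,0.53,0],[0,0,0,0]]]'
python3 -m inch '[[[0,0,0.15,0],[0,0,0.09,0],[0,0,0.06,0],[0,0,0,0]]]'
python3 -m inch '[[[0,0,0.04,0],[0,0,0,0],[0,0,0,0]]]'
```

```text
clock: 3.42
position: [0.6149, 0.3009, 0.2306]
orientation: [1.0, -0.001, -0.0, 0.0]
contact_force: [-0.5, -0.2, -1.0]
opening: 0.0
grasp_force: 0.0
clock: 4.05
position: [0.6127, 0.2992, 0.0677]
orientation: [1.0, -0.0, -0.002, 0.001]
contact_force: [0.0, 0.3, 0.6]
opening: 0.0002
grasp_force: 0.0
clock: 4.55
position: [0.6146, 0.3, 0.0561]
orientation: [1.0, -0.0, 0.001, -0.0]
contact_force: [-0.1, 0.1, 7.0]
opening: 0.0001
grasp_force: 3.2
clock: 4.92
position: [0.6147, 0.3001, 0.0558]
orientation: [1.0, -0.0, 0.001, -0.0]
contact_force: [-5.9, -1.9, 21.2]
opening: -0.0
grasp_force: 10.5
```

```bash
python3 -m inch '[[[0,0,-0.9,0],[0,0,-0.9,0],[0,0,-0.6,0]]]' 1
python3 - <<'E'
from look import *
t=shot('top','t1.png');s=shot('scene','s1.png')
for n,v in ROI.items():
    for th in(85,95):print(n,th,tool(t,v[:2],H[n],thr=th))
    for th in (60,78):print('  s',th,tool(s,v[:2],H[n],thr=th))
E
```

```text
clock: 5.3
position: [0.6142, 0.2998, 0.1754]
orientation: [1.0, -0.0, 0.001, -0.0]
contact_force: [0.0, 0.3, -1.1]
opening: 0.0537
grasp_force: 0.0
pick 85 (array([0.3957, 0.3232]), [56.0, 22.0], 20.5, 40)
pick 95 (array([0.4   , 0.2782]), [165.0, 73.0], -79.6, 196)
  s 60 (array([0.4361, 0.2443]), [79.0, 159.0], -3.8, 460)
  s 78 (array([0.4215, 0.2554]), [133.0, 169.0], -6.8, 1166)
flat 85 (array([0.4727, 0.1306]), [52.0, 25.0], 20.3, 44)
flat 95 (array([0.4552, 0.1358]), [72.0, 127.0], -61.3, 201)
  s 60 (array([0.4888, 0.128 ]), [109.0, 43.0], 80.8, 80)
  s 78 (array([0.4609, 0.1153]), [169.0, 89.0], 47.3, 344)
brush 85 (array([0.448 , 0.0075]), [28.0, 81.0], -3.4, 198)
brush 95 (array([0.4472, 0.0075]), [30.0, 84.0], -4.2, 229)
  s 60 (array([0.4432, 0.0048]), [41.0, 106.0], 1.0, 385)
  s 78 (array([0.4437, 0.0045]), [44.0, 110.0], 0.3, 433)
driver 85 (array([ 0.4235, -0.1159]), [32.0, 98.0], -5.2, 249)
driver 95 (array([ 0.4234, -0.117 ]), [33.0, 101.0], -5.8, 292)
  s 60 (array([ 0.4239, -0.1194]), [45.0, 109.0], -0.5, 401)
  s 78 (array([ 0.4241, -0.1197]), [47.0, 112.0], -0.9, 438)
```

```bash
python3 -m inch '[[[0,0,0,1],[-0.6,0.8,0,0],[-0.6,0.8,0,0],[-0.6,0.8,0,0],[-0.6,0.8,0,0]]]' 1
python3 -c "
from look import *
go(.441,.0055,.06,-4)"
```

```text
clock: 6.02
position: [0.4813, 0.1473, 0.1721]
orientation: [0.999, -0.035, -0.0, 0.0]
contact_force: [0.8, -1.3, -0.2]
opening: 0.0856
grasp_force: 0.0
turn rows(4deg) -0.0 shift/5cm [-0.61  2.89  2.24] at [0.4813 0.1473 0.1721] psi -4.0
```

```bash
python3 -m inch '[[[-0.21,0.97,0,0],[-0.2,0.96,0,0],[-0.2,0.96,0.5,0],[0,0,0.9,0],[0,0,0.8,0]]]' 1
python3 -c "
from look import *
s=shot('scene','s2.png');print(tool(s,(.441,.0055),.016));go(.441,.0055,.005,-4)"
```

```text
clock: 6.65
position: [0.4417, 0.0059, 0.0613]
orientation: [0.999, -0.036, -0.0, -0.0]
contact_force: [0.6, 0.5, -0.3]
opening: 0.0852
grasp_force: 0.0
(array([0.4192, 0.0058]), [136.0, 129.0], 21.6, 1022)
turn rows(4deg) -0.02 shift/5cm [0.04 0.02 1.05] at [0.4393 0.0064 0.0574] psi -4.1
```

View pics/s2.png

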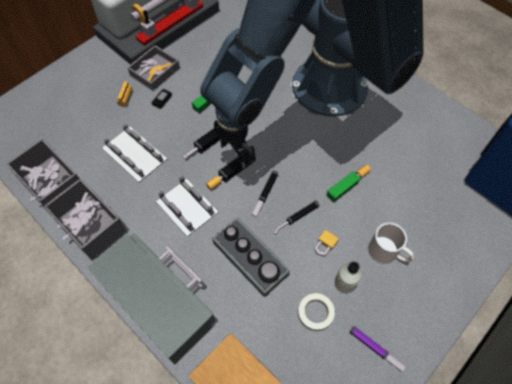

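The gripper straddles the brush handle at about (237,160). Everything else is undisturbed. Next: descend, grip and lift.

```bash
python3 -m inch '[[[0,0,0.6,0],[0,0,0.45,0],[0,0,0,0],[0,0,0,0]]]' 1
python3 -m inch '[[[0,0,0,0],[0,0,0,0],[0,0,0,0],[0,0,0,0],[0,0,0,0]]]' 0 70
python3 -m inch '[[[0,0,-0.6,0],[0,0,-0.9,0],[0,0,-0.5,0],[0,0,0,0]]]'
python3 -c "
from look import *
go(.6267,.037,.1,-3.5)"
```

```text
clock: 7.2
position: [0.4427, 0.0065, 0.0112]
orientation: [0.999, -0.035, 0.0, 0.0]
contact_force: [0.1, 0.3, 0.2]
opening: 0.0858
grasp_force: 0.0
clock: 7.82
position: [0.4426, 0.0065, 0.0109]
orientation: [0.999, -0.035, 0.0, -0.0]
contact_force: [-3.3, 1.4, 11.6]
opening: 0.0306
grasp_force: 70.3
clock: 8.32
position: [0.4431, 0.0065, 0.1116]
orientation: [0.999, -0.035, 0.002, 0.0]
contact_force: [0.4, 0.1, -1.9]
opening: 0.0304
grasp_force: 69.7
turn rows(4deg) -0.13 shift/5cm [ 3.63 -0.83  0.23] at [0.4431 0.0065 0.1116] psi -4.0
```

```bash
cat >> look.py <<'E'
def brass(d,xy,h,r=.06):
    hsv=cv2.cvtColor(d['frame'],cv2.COLOR_RGB2HSV);m=(hsv[...,0]>14)&(hsv[...,0]<30)&(hsv[...,1]>120)&(hsv[...,2]>70)
    P=onplane(d,np.argwhere(m)[:,::-1],h)[:,:2];P=P[np.hypot(*(P-xy).T)<r]
    return (P.mean(0).round(4),len(P)) if len(P) else None
E
python3 -c "
from look import *
t=shot('top','t3.png');s=shot('scene','s3.png')
for d in(t,s):print(brass(d,(.524,0),.1166))
"
```

```text
None
(array([ 0.5209, -0.0017]), 113)
```

```bash
python3 -m inch '[[[0.7,-0.16,0,-0.13],[0.9,-0.21,0,0],[0.9,-0.21,0,0],[0.8,-0.19,0,0],[0.37,-0.08,0,0]]]'
python3 -m inch '[[[0,0,0.4,0],[0,0,0,0],[0,0,0,0]]]'
python3 -c "
from look import *
go(.6287,.038,.037,-3.5)
t=shot('top','t4.png');s=shot('scene','s4.png')
print(brass(s,(.70,.03),.0966))
a=cv2.imread('pics/t4.png')[120:200,230:340];b=cv2.imread('pics/s4.png')[160:240,130:240]
cv2.imwrite('pics/c4.png',cv2.resize(np.vstack([a,b]),None,fx=3.6,fy=3.6,interpolation=cv2.INTER_CUBIC))"
```

```text
clock: 9.05
position: [0.629, 0.0378, 0.1079]
orientation: [1.0, -0.03, -0.001, 0.0]
contact_force: [-1.2, -1.0, -0.9]
opening: 0.0308
grasp_force: 69.8
clock: 9.43
position: [0.6272, 0.0372, 0.0897]
orientation: [1.0, -0.031, -0.001, 0.0]
contact_force: [-0.7, -0.2, -1.1]
opening: 0.031
grasp_force: 69.7
turn rows(4deg) -0.0 shift/5cm [ 0.03 -0.02  1.05] at [0.6272 0.0372 0.0897] psi -3.5
(array([0.7074, 0.0302]), 117)
```

View pics/c4.png

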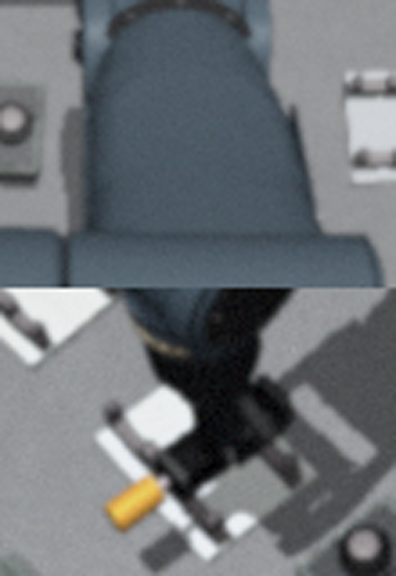

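The brush hangs over wide bay 1, with its brass end at about (167,226) in the scene frame. It matches the measured bay within 1 mm, so I'll lower it.

```bash
python3 -m inch '[[[0,-0.01,0.4,0],[0,0,0.3,0],[0,0,0.2,0],[0,0,0,0]]]'
python3 -m inch '[[[0,0,0.1,0],[0,0,0.05,0],[0,0,0,0],[0,0,0,0]]]'
```

```text
clock: 10.02
position: [0.6276, 0.0379, 0.0441]
orientation: [1.0, -0.031, -0.001, 0.0]
contact_force: [-0.6, 0.2, -1.6]
opening: 0.0308
grasp_force: 69.7
clock: 10.52
position: [0.6283, 0.0379, 0.038]
orientation: [1.0, -0.031, 0.0, 0.0]
contact_force: [0.6, -0.2, -1.6]
opening: 0.0306
grasp_force: 69.7
```

```bash
python3 -m inch '[[[0,0,0.05,0],[0,0,0,0],[0,0,0,0]]]'
python3 -m inch '[[[0,0,0,0],[0,0,0,0],[0,0,0,0]]]' 0.6
python3 -m inch '[[[0,0,-0.5,0],[0,0,-0.9,0],[0,0,-0.9,0],[-0.9,0,0,0],[-0.9,0,0,0]]]' 
python3 -c "
from look import *
t=shot('top','t5.png');s=shot('scene','s5.png')
for d in(t,s):
  print(brass(d,(.70,.03),.041)); print('drv',tool(d,(.424,-.118),.016,thr=85))"
```

```text
clock: 10.9
position: [0.6285, 0.0379, 0.036]
orientation: [1.0, -0.031, 0.0, -0.0]
contact_force: [-1.2, -0.2, 4.8]
opening: 0.0306
grasp_force: 70.5
clock: 11.28
position: [0.6282, 0.0379, 0.0352]
orientation: [1.0, -0.031, -0.0, -0.0]
contact_force: [-1.0, 0.8, -0.1]
opening: 0.051
grasp_force: 0.0
clock: 11.9
position: [0.5373, 0.0434, 0.1506]
orientation: [1.0, -0.031, 0.0, -0.0]
contact_force: [0.3, 0.1, 0.1]
opening: 0.0512
grasp_force: 0.0
None
drv (array([ 0.4227, -0.1249]), [162.0, 37.0], 5.9, 202)
(array([0.7077, 0.0304]), 117)
drv (array([ 0.4137, -0.1124]), [165.0, 126.0], 51.4, 1381)
```

```bash
python3 -m inch '[[[0,0.8,0,-0.38],[0,0.8,0,0],[0,0.8,0,0],[0,0.8,0,0]]]' 1
python3 -c "
from look import *
t=shot('top','t6.png');s=shot('scene','s6.png')
for d in (t,s):
  for th in (65,85): print(th,tool(d,(.424,-.118),.016,thr=th))
go(.424,-.1172,.06,-2)
a=cv2.imread('pics/t6.png')[120:240,170:370];b=cv2.imread('pics/s6.png')[70:240,120:320]
cv2.imwrite('pics/c6.png',cv2.resize(np.vstack([a,b]),None,fx=2,fy=2,interpolation=cv2.INTER_CUBIC))"
```

```text
clock: 12.5
position: [0.5321, -0.118, 0.1504]
orientation: [1.0, -0.017, 0.0, 0.0]
contact_force: [0.2, 0.1, 0.8]
opening: 0.0853
grasp_force: 0.0
65 (array([ 0.4251, -0.0716]), [24.0, 126.0], -16.9, 116)
85 (array([ 0.4354, -0.082 ]), [135.0, 78.0], -14.9, 411)
65 (array([ 0.4251, -0.1196]), [54.0, 119.0], -3.7, 500)
85 (array([ 0.4307, -0.1074]), [139.0, 168.0], -35.9, 1440)
turn rows(4deg) -0.04 shift/5cm [-2.16  0.03  1.81] at [ 0.5321 -0.1196  0.1504] psi -2.2
```

View pics/c6.png

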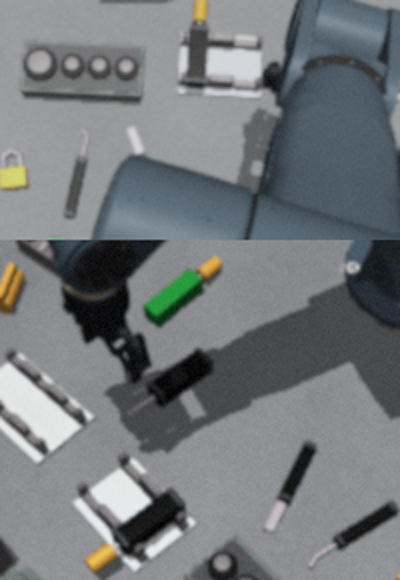

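The brush lies home in wide bay 1, and the screwdriver hasn't moved: its handle is at about (210,138) in the scene frame. Moving to grasp it.

```bash
python3 -m inch '[[[-0.7,0,0,0],[-0.8,0,0,0],[-0.66,0,0.4,0],[0,0,0.8,0],[0,0,0.6,0]]]' 1
python3 -m inch '[[[0,0,0.6,0],[0,0,0.4,0],[0,0,0,0],[0,0,0,0]]]' 1
python3 -m inch '[[[0,0,0,0],[0,0,0,0],[0,0,0,0],[0,0,0,0],[0,0,0,0]]]' 0 70
python3 -m inch '[[[0,0,-0.6,0],[0,0,-0.9,0],[0,0,-0.5,0],[0,0,0,0]]]'
python3 -c "
from look import *
go(.6219,-.042,.111,-3.5)
t=shot('top','t7.png');s=shot('scene','s7.png')
for th in (50,65,85):print(tool(s,(.4251,-.1196),.116,thr=th,r=.12))
b=cv2.imread('pics/s7.png')[60:240,100:320]
cv2.imwrite('pics/c7.png',cv2.resize(b,None,fx=3,fy=3,interpolation=cv2.INTER_CUBIC))"
```

```text
clock: 13.22
position: [0.424, -0.1124, 0.0594]
orientation: [1.0, -0.017, 0.0, 0.0]
contact_force: [0.6, 0.5, -0.5]
opening: 0.0855
grasp_force: 0.0
clock: 13.72
position: [0.4244, -0.1127, 0.0109]
orientation: [1.0, -0.017, 0.0, 0.0]
contact_force: [0.2, 0.3, -0.3]
opening: 0.0854
grasp_force: 0.0
clock: 14.35
position: [0.4242, -0.1129, 0.0109]
orientation: [1.0, -0.017, 0.0, 0.0]
contact_force: [-1.0, 0.2, 9.4]
opening: 0.0304
grasp_force: 70.1
clock: 14.85
position: [0.4245, -0.113, 0.1116]
orientation: [1.0, -0.017, 0.002, 0.001]
contact_force: [0.0, 0.2, -1.4]
opening: 0.0306
grasp_force: 70.1
turn rows(4deg) 0.38 shift/5cm [ 3.85 -1.66  0.01] at [ 0.4245 -0.113   0.1116] psi -2.0
(array([ 0.3968, -0.1484]), [168.0, 97.0], 49.6, 1021)
(array([ 0.3979, -0.1474]), [171.0, 97.0], 48.8, 1127)
(array([ 0.4085, -0.0989]), [234.0, 164.0], 67.1, 2279)
```

View pics/c7.png

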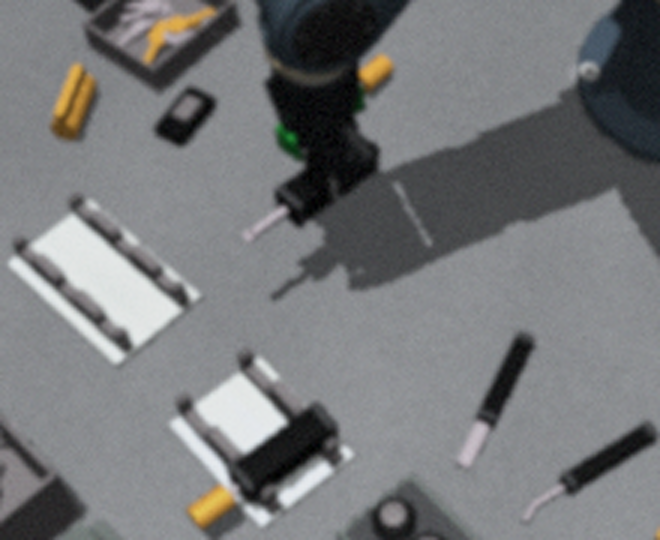

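The screwdriver is held, with its tip at crop (246,238), which is scene pixel (182,139.3).

```bash
python3 -c "
from look import *
s=shot('scene')
print(onplane(s,[[182,139.3]],.1166))
t=shot('top'); print(brass(t,(.705,.033),.041),brass(s,(.705,.033),.041))"
```

```text
[[ 0.52276236 -0.11614725  0.1166    ]]
(array([0.7112, 0.0328]), 57) (array([0.7077, 0.0304]), 117)
```

```bash
python3 -m inch '[[[0,0,0,0.38],[0.9,-0.4,0,0],[0.9,-0.4,0,0],[0.9,-0.4,0,0],[0.9,-0.4,0,0]]]'
python3 -m inch '[[[0.27,-0.07,0,0],[0,0,0.4,0],[0,0,0,0],[0,0,0,0]]]'
python3 -c "
from look import *
go(.623,-.0415,.038,-3.5)
s=shot('scene','s8.png')
b=cv2.imread('pics/s8.png')[130:240,100:240]
cv2.imwrite('pics/c8.png',cv2.resize(b,None,fx=4,fy=4,interpolation=cv2.INTER_CUBIC))"
```

```text
clock: 15.68
position: [0.6095, -0.0431, 0.1094]
orientation: [1.0, -0.031, -0.001, -0.0]
contact_force: [-0.2, -1.6, -1.4]
opening: 0.0307
grasp_force: 70.1
clock: 16.18
position: [0.6212, -0.0415, 0.0899]
orientation: [1.0, -0.031, -0.001, -0.0]
contact_force: [0.0, 0.4, -1.4]
opening: 0.0307
grasp_force: 70.0
turn rows(4deg) -0.01 shift/5cm [ 0.04 -0.    1.04] at [ 0.6212 -0.0415  0.0899] psi -3.5
```

View pics/c8.png

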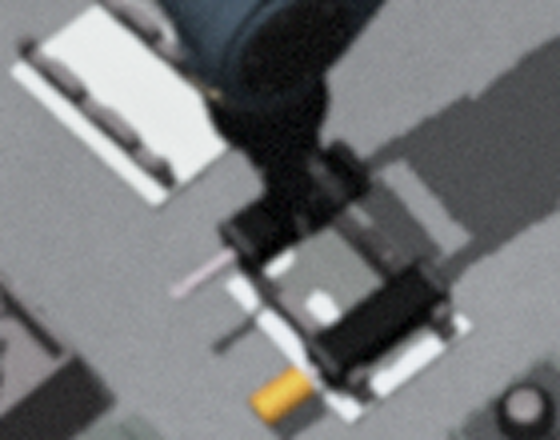

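The screwdriver hangs over the free wide bay 0, with its tip at crop (175,292), clear of the brush. Lowering it.

```bash
python3 -m inch '[[[0.02,0,0.4,0],[0,0,0.3,0],[0,0,0.2,0],[0,0,0,0]]]'
python3 -m inch '[[[0,0,0.1,0],[0,0,0.07,0],[0,0,0,0],[0,0,0,0]]]'
python3 -m inch '[[[0,0,0.02,0],[0,0,0,0],[0,0,0,0]]]'
```

```text
clock: 16.73
position: [0.6225, -0.0412, 0.0442]
orientation: [1.0, -0.031, -0.001, -0.0]
contact_force: [-0.8, -0.4, -1.9]
opening: 0.0305
grasp_force: 70.0
clock: 17.23
position: [0.6232, -0.0413, 0.037]
orientation: [1.0, -0.031, 0.0, 0.0]
contact_force: [0.3, 0.3, -1.6]
opening: 0.0305
grasp_force: 70.0
clock: 17.6
position: [0.6232, -0.0413, 0.036]
orientation: [1.0, -0.031, 0.0, 0.0]
contact_force: [-0.4, 0.2, 1.3]
opening: 0.0304
grasp_force: 70.2
```

```bash
python3 -m inch '[[[0,0,0,0],[0,0,0,0],[0,0,0,0]]]' 0.6
python3 -m inch '[[[0,0,-0.5,0],[0,0,-0.9,0],[0,0,-0.9,0],[0,0.9,0,0],[0,0.9,0,0]]]' 
python3 -c "
from look import *
t=shot('top','t9.png');s=shot('scene','s9.png')
for d in(t,s):
  print(brass(d,(.705,.033),.041))
  for n in('flat','pick'):
    for th in(70,85,95):print(n,th,tool(d,ROI[n][:2],.009,thr=th))
  for n,p in(('brush',(.6267,.037)),('drv',(.622,-.042))):print(n,tool(d,p,.041,r=.065,thr=60))
a=cv2.imread('pics/t9.png')[125:245,165:345];b=cv2.imread('pics/s9.png')[130:260,130:330]
b=cv2.resize(b,(180,117))
cv2.imwrite('pics/c9.png',cv2.resize(np.vstack([a,b]),None,fx=2.5,fy=2.5,interpolation=cv2.INTER_CUBIC))"
```

```text
clock: 17.98
position: [0.6231, -0.0413, 0.0358]
orientation: [1.0, -0.031, 0.0, -0.0]
contact_force: [1.0, -0.1, 0.5]
opening: 0.0511
grasp_force: 0.0
clock: 18.6
position: [0.6177, -0.1319, 0.1515]
orientation: [1.0, -0.03, 0.001, 0.0]
contact_force: [-0.6, 0.6, -0.1]
opening: 0.051
grasp_force: 0.0
(array([0.7113, 0.0326]), 54)
flat 70 None
flat 85 (array([0.3799, 0.1918]), [7.0, 0.0], 0.2, 3)
flat 95 (array([0.3474, 0.1428]), [82.0, 16.0], 72.3, 85)
pick 70 None
pick 85 (array([0.4144, 0.2432]), [13.0, 78.0], -11.6, 88)
pick 95 (array([0.4148, 0.2433]), [16.0, 83.0], -12.2, 120)
brush (array([0.5797, 0.044 ]), [23.0, 3.0], 85.6, 10)
drv (array([ 0.5748, -0.0349]), [30.0, 5.0], 81.6, 14)
(array([0.7077, 0.0304]), 117)
flat 70 (array([0.4167, 0.116 ]), [99.0, 17.0], 20.6, 185)
flat 85 (array([0.4168, 0.1158]), [103.0, 20.0], 20.4, 216)
flat 95 (array([0.4171, 0.116 ]), [105.0, 21.0], 20.6, 227)
pick 70 (array([0.4118, 0.2418]), [19.0, 100.0], -11.2, 212)
pick 85 (array([0.4122, 0.2417]), [20.0, 104.0], -11.5, 240)
pick 95 (array([0.4115, 0.2416]), [22.0, 106.0], -11.0, 261)
brush (array([0.6254, 0.033 ]), [95.0, 100.0], 8.3, 499)
drv (array([ 0.622 , -0.0416]), [80.0, 99.0], -5.2, 470)
```

View pics/c9.png

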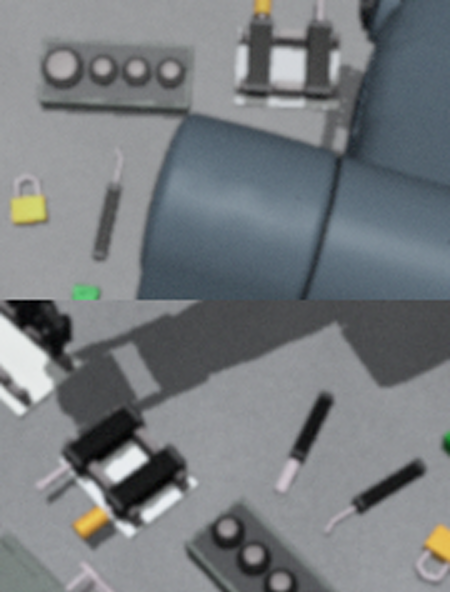

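Both thick tools lie home in the wide rack. The flat file and pin pick haven't moved. Next is the flat file at (0.417, 0.118), yaw 20.5°.

```bash
python3 -c "
from look import *
go(.417,.118,.06,20.5)"
```

```text
turn rows(4deg) -6.05 shift/5cm [-1.98 -6.14  1.82] at [ 0.6172 -0.1347  0.1509] psi -3.7
```

```bash
python3 -m inch '[[[0,0,0,-1],[0,0,0,-1],[0,0,0,-1],[0,0,0,-1],[0,0,0,-1]]]' 1
python3 -m inch '[[[0,0,0,-1],[0,0,0,-0.05],[-0.3,-0.9,0,0],[-0.3,-0.9,0,0],[-0.3,-0.9,0,0]]]'
python3 -m inch '[[[-0.3,-0.9,0,0],[-0.3,-0.9,0,0],[-0.3,-0.9,0,0],[-0.18,-0.74,0,0],[0,0,0,0]]]'
python3 -m inch '[[[0,0,0.9,0],[0,0,0.6,0],[0,0,0,0]]]'
python3 -c "
from look import *
go(.417,.118,.003,20.5)
s=shot('scene','s10.png')
b=cv2.imread('pics/s10.png')[120:260,190:350]
cv2.imwrite('pics/c10.png',cv2.resize(b,None,fx=4,fy=4,interpolation=cv2.INTER_CUBIC))"
```

```text
clock: 19.32
position: [0.6176, -0.1304, 0.1507]
orientation: [0.989, 0.145, -0.0, -0.0]
contact_force: [0.5, -0.4, 0.4]
opening: 0.0852
grasp_force: 0.0
clock: 19.95
position: [0.5267, -0.0194, 0.1508]
orientation: [0.984, 0.179, 0.0, -0.0]
contact_force: [-0.0, 0.3, 0.4]
opening: 0.0854
grasp_force: 0.0
clock: 20.58
position: [0.4152, 0.1227, 0.1509]
orientation: [0.984, 0.18, -0.0, -0.0]
contact_force: [0.1, -0.9, 1.1]
opening: 0.0858
grasp_force: 0.0
clock: 20.95
position: [0.4158, 0.1206, 0.0746]
orientation: [0.984, 0.179, -0.002, 0.0]
contact_force: [-0.2, -0.3, -0.6]
opening: 0.0858
grasp_force: 0.0
turn rows(4deg) 0.03 shift/5cm [0.   0.06 1.43] at [0.4158 0.1206 0.0746] psi 20.6
```

View pics/c10.png

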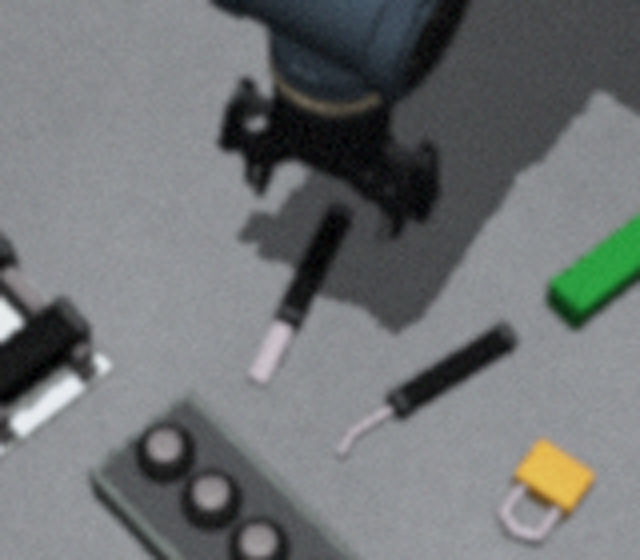

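The open gripper is squarely above the file handle, which is still in place at crop (318,258). Descending and gripping.

```bash
python3 -m inch '[[[0,0.05,0.7,0],[0,0,0.5,0],[0,0,0.15,0],[0,0,0.04,0],[0,0,0,0]]]' 1
python3 -m inch '[[[0,0,0,0],[0,0,0,0],[0,0,0,0],[0,0,0,0],[0,0,0,0]]]' 0 60
python3 -m inch '[[[0,0,-0.6,0],[0,0,-0.9,0],[0,0,-0.5,0],[0,0,0,0]]]'
python3 -c "
from look import *
go(.616,-.31,.103,1)
s=shot('scene','s11.png');f=s['frame'].astype(int)
m=(f.min(2)>150);P=onplane(s,np.argwhere(m)[:,::-1],.112)[:,:2];P=P[np.hypot(*(P-[.49,.147]).T)<.045];print(P.mean(0),P.max(0),P.min(0),len(P))
print(tool(s,ROI['pick'][:2],.009))"
```

```text
clock: 21.62
position: [0.418, 0.1189, 0.0072]
orientation: [0.984, 0.18, 0.001, 0.0]
contact_force: [-0.9, 0.2, -0.3]
opening: 0.0857
grasp_force: 0.0
clock: 22.25
position: [0.4174, 0.1188, 0.0066]
orientation: [0.984, 0.18, 0.0, -0.0]
contact_force: [-1.7, -1.0, 7.7]
opening: 0.0164
grasp_force: 59.2
clock: 22.75
position: [0.4181, 0.1189, 0.1076]
orientation: [0.984, 0.18, 0.002, 0.0]
contact_force: [-0.2, -0.0, -0.8]
opening: 0.0164
grasp_force: 59.0
turn rows(4deg) 4.92 shift/5cm [3.81 8.65 0.09] at [0.4181 0.1189 0.1076] psi 20.7
[0.49128126 0.14413609] [0.51181384 0.15704499] [0.46733642 0.13197573] 97
(array([0.412 , 0.2416]), [20.0, 102.0], -11.3, 232)
```

```bash
python3 -m inch '[[[0,0,0,1],[0,0,0,1],[0,0,0,1],[0,0,0,1],[0,0,0,0.92]]]'
python3 -m inch '[[[0.4,0.9,0,0],[0.4,0.9,0,0],[0.4,0.9,0,0],[0.4,0.9,0,0],[0.4,0.9,0,0]]]'
python3 -m inch '[[[0.4,0.9,0,0],[0.4,0.9,0,0],[0.4,0.9,0,0],[0.4,0.9,0,0],[0.18,0.55,0,0]]]'
python3 -m inch '[[[0,0,0.5,0],[0,0,0,0],[0,0,0,0]]]'
python3 -c "
from look import *
go(.6155,-.31,.033,1)
s=shot('scene','s12.png');f=s['frame'].astype(int)
m=(f.min(2)>150);P=onplane(s,np.argwhere(m)[:,::-1],.085)[:,:2];P=P[np.hypot(*(P-[.693,-.311]).T)<.03];print(P.mean(0),P.max(0),P.min(0),len(P))
b=cv2.imread('pics/s12.png')[80:200,70:210]
cv2.imwrite('pics/c12.png',cv2.resize(b,None,fx=4,fy=4,interpolation=cv2.INTER_CUBIC))"
```

```text
clock: 23.42
position: [0.4166, 0.1186, 0.1048]
orientation: [1.0, 0.008, -0.001, 0.0]
contact_force: [0.5, 0.0, -0.5]
opening: 0.0162
grasp_force: 59.0
clock: 24.05
position: [0.5211, -0.1058, 0.1045]
orientation: [1.0, 0.009, -0.001, -0.0]
contact_force: [0.5, -0.7, -0.4]
opening: 0.0162
grasp_force: 59.0
clock: 24.68
position: [0.6138, -0.312, 0.1036]
orientation: [1.0, 0.008, -0.001, -0.001]
contact_force: [-0.5, -0.2, -0.9]
opening: 0.0162
grasp_force: 59.1
clock: 25.05
position: [0.6138, -0.3099, 0.0809]
orientation: [1.0, 0.009, -0.0, -0.0]
contact_force: [1.2, -0.3, 1.1]
opening: 0.0159
grasp_force: 59.1
turn rows(4deg) 0.01 shift/5cm [0.03 0.   0.96] at [ 0.6138 -0.3099  0.0809] psi 1.0
[ 0.69083674 -0.3120612 ] [ 0.7140114  -0.30453933] [ 0.66929976 -0.31943906] 66
```

View pics/c12.png

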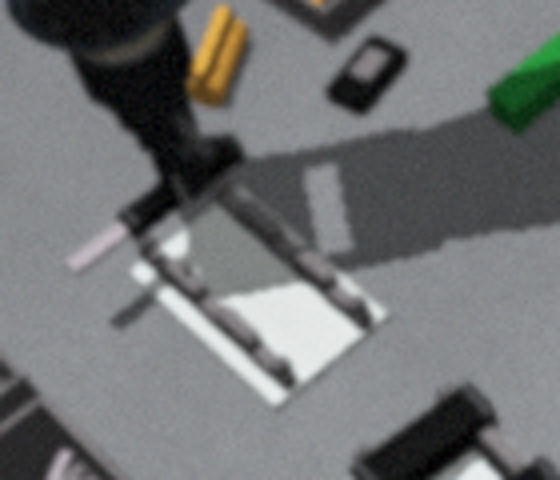

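The file is over slim bay 0, with its blade at crop (97,247). It matches within 1 mm, so I'll lower it.

```bash
python3 -m inch '[[[0,-0.01,0.4,0],[0,0,0.3,0],[0,0,0.15,0],[0,0,0.05,0],[0,0,0,0]]]'
python3 -m inch '[[[0,0,0.04,0],[0,0,0.03,0],[0,0,0,0],[0,0,0,0]]]'
python3 -m inch '[[[0,0,0.03,0],[0,0,0,0],[0,0,0,0]]]'
```

```text
clock: 25.72
position: [0.6141, -0.3099, 0.0364]
orientation: [1.0, 0.009, 0.0, 0.0]
contact_force: [0.7, -1.4, -1.0]
opening: 0.0166
grasp_force: 59.1
clock: 26.22
position: [0.614, -0.3099, 0.0329]
orientation: [1.0, 0.009, 0.0, 0.0]
contact_force: [0.1, -0.5, -1.1]
opening: 0.016
grasp_force: 59.0
clock: 26.6
position: [0.6141, -0.3099, 0.0317]
orientation: [1.0, 0.009, 0.0, 0.0]
contact_force: [-1.4, 1.2, 6.5]
opening: 0.0165
grasp_force: 59.7
```

```bash
python3 -m inch '[[[0,0,0,0],[0,0,0,0],[0,0,0,0]]]' 0.45
python3 -m inch '[[[0,0,-0.5,0],[0,0,-0.9,0],[0,0,-0.9,0],[-0.9,0,0,0],[-0.9,0,0,0]]]' 
python3 -c "
from look import *
s=shot('scene');t=shot('top')
print(tool(t,ROI['pick'][:2],.009,thr=90),tool(s,ROI['pick'][:2],.009),'file',tool(s,(.616,-.31),.034,r=.06,thr=55))
m=(s['frame'].min(2)>150);P=onplane(s,np.argwhere(m)[:,::-1],.034)[:,:2];P=P[np.hypot(*(P-[.705,-.311]).T)<.026];print(P.mean(0),P.max(0),P.min(0),len(P))
go(.412,.2435,.075,-11.4)"
```

```text
clock: 26.98
position: [0.6139, -0.3098, 0.0311]
orientation: [1.0, 0.009, -0.0, -0.0]
contact_force: [-0.0, 0.0, -0.5]
opening: 0.0387
grasp_force: 0.0
clock: 27.6
position: [0.523, -0.3113, 0.1466]
orientation: [1.0, 0.009, 0.0, 0.0]
contact_force: [0.1, -0.4, -0.7]
opening: 0.0379
grasp_force: 0.0
(array([0.4137, 0.2432]), [15.0, 82.0], -11.4, 109) (array([0.4123, 0.2415]), [20.0, 104.0], -11.5, 236) file (array([ 0.6137, -0.311 ]), [96.0, 31.0], 2.0, 195)
[ 0.69687677 -0.31319607] [ 0.714566   -0.30622003] [ 0.67913995 -0.32054846] 50
turn rows(4deg) 3.08 shift/5cm [ -4.32 -10.45   1.42] at [ 0.5206 -0.3112  0.1462] psi 0.9
```

```bash
python3 -m inch '[[[0,0,0,1],[0,0,0,1],[0,0,0,1],[0,0,0,0.08],[-0.4,-0.95,0,0]]]' 1
python3 -m inch '[[[-0.4,-0.95,0,0],[-0.4,-0.95,0,0],[-0.4,-0.95,0,0],[-0.4,-0.95,0,0],[-0.4,-0.95,0,0]]]'
python3 -m inch '[[[-0.4,-0.95,0,0],[-0.4,-0.95,0,0],[-0.4,-0.95,0,0],[-0.4,-0.95,0,0],[-0.32,-0.95,0,0]]]'
python3 -m inch '[[[0,0,0.9,0],[0,0,0.5,0],[0,0,0,0],[0,0,0,0]]]'
python3 -c "
from look import *
go(.412,.2435,.003,-11.4)
s=shot('scene','s13.png')
b=cv2.imread('pics/s13.png')[150:270,230:380]
cv2.imwrite('pics/c13.png',cv2.resize(b,None,fx=4,fy=4,interpolation=cv2.INTER_CUBIC))"
```

```text
clock: 28.32
position: [0.5142, -0.2622, 0.1462]
orientation: [0.995, -0.099, 0.001, 0.0]
contact_force: [-0.1, 1.2, -0.5]
opening: 0.0856
grasp_force: 0.0
clock: 28.95
position: [0.462, -0.0068, 0.1465]
orientation: [0.995, -0.098, 0.0, -0.0]
contact_force: [-0.6, 1.6, -0.8]
opening: 0.0851
grasp_force: 0.0
clock: 29.58
position: [0.4142, 0.2452, 0.1465]
orientation: [0.995, -0.098, 0.0, -0.0]
contact_force: [1.0, -0.0, 0.1]
opening: 0.0855
grasp_force: 0.0
clock: 30.08
position: [0.4152, 0.2435, 0.0772]
orientation: [0.995, -0.098, 0.001, -0.0]
contact_force: [0.3, 0.0, 0.1]
opening: 0.0855
grasp_force: 0.0
turn rows(4deg) 0.03 shift/5cm [-0.06  0.01  1.48] at [0.4152 0.2435 0.0772] psi -11.3
```

View pics/c13.png

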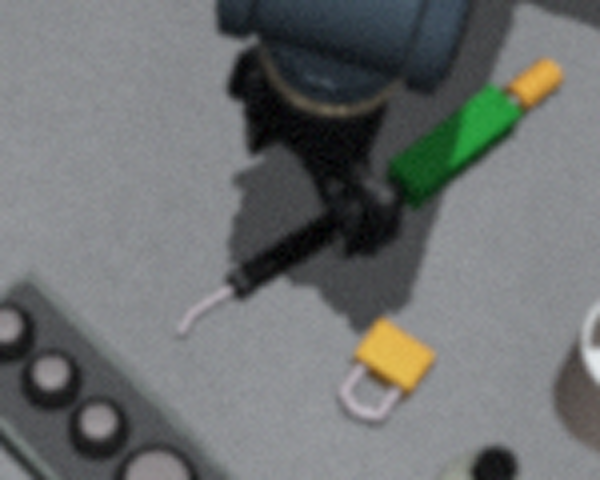

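The gripper is over the pick handle at crop (290,245). The padlock at crop (395,355) is close to the +y finger, so I'll check clearance.

```bash
python3 -c "
from look import *
s=shot('scene');hsv=cv2.cvtColor(s['frame'],cv2.COLOR_RGB2HSV)
for n,lo,hi in(('pad',14,32),('green',40,80)):
  m=(hsv[...,0]>lo)&(hsv[...,0]<hi)&(hsv[...,1]>110);P=onplane(s,np.argwhere(m)[:,::-1],.024)[:,:2];P=P[np.hypot(*(P-([.43,.34] if n=='pad' else [.31,.28])).T)<.07];print(n,P.min(0),P.max(0),len(P))"
```

```text
pad [0.41066145 0.32201662] [0.44925947 0.36918862] 209
green [0.24050633 0.21838401] [0.34256171 0.29352352] 345
```

```bash
python3 -m inch '[[[-0.05,0,0.6,0],[0,0,0.6,0],[0,0,0.2,0],[0,0,0.05,0],[0,0,0,0]]]' 0.7
python3 -m inch '[[[0,0,0,0],[0,0,0,0],[0,0,0,0],[0,0,0,0],[0,0,0,0]]]' 0 60
python3 -m inch '[[[0,0,-0.6,0],[0,0,-0.9,0],[0,0,-0.5,0],[0,0,0,0]]]'
python3 -c "
from look import *
go(.6143,-.1862,.103,1)
s=shot('scene','s14.png')
m=(s['frame'].min(2)>135);P=onplane(s,np.argwhere(m)[:,::-1],.112)[:,:2];P=P[np.hypot(*(P-[.48,.22]).T)<.045];i=np.argsort(P[:,0]);print(P.max(0),P.min(0),len(P))"
```

```text
clock: 30.8
position: [0.4127, 0.244, 0.0047]
orientation: [0.995, -0.099, 0.001, -0.0]
contact_force: [0.0, -0.1, 0.1]
opening: 0.0596
grasp_force: 0.0
clock: 31.42
position: [0.4124, 0.2439, 0.0044]
orientation: [0.995, -0.099, 0.0, -0.0]
contact_force: [-0.8, -0.1, 9.2]
opening: 0.0162
grasp_force: 59.6
clock: 31.92
position: [0.4129, 0.2442, 0.1053]
orientation: [0.995, -0.098, 0.002, -0.001]
contact_force: [0.7, -0.5, -1.4]
opening: 0.0161
grasp_force: 58.8
turn rows(4deg) -3.08 shift/5cm [3.88 8.68 0.05] at [0.4129 0.2442 0.1053] psi -11.3
[0.52461174 0.25275716] [0.43779884 0.17514054] 311
```

```bash
python3 -m inch '[[[0,0,0,-1],[0,0,0,-1],[0,0,0,-1],[0,0,0,-0.08],[0.4,0.9,0,0]]]'
python3 -m inch '[[[0.4,0.9,0,0],[0.4,0.9,0,0],[0.4,0.9,0,0],[0.4,0.9,0,0],[0.4,0.9,0,0]]]'
python3 -m inch '[[[0.4,0.9,0,0],[0.4,0.9,0,0],[0.4,0.9,0,0],[0.28,0.58,0,0],[0,0,0,0]]]'
python3 -m inch '[[[0,0,0.5,0],[0,0,0,0],[0,0,0,0]]]'
python3 -c "
from look import *
go(.6143,-.186,.031,1)
s=shot('scene','s15.png')
b=cv2.imread('pics/s15.png')[100:220,90:230]
cv2.imwrite('pics/c15.png',cv2.resize(b,None,fx=4,fy=4,interpolation=cv2.INTER_CUBIC))"
```

```text
clock: 32.6
position: [0.4322, 0.2, 0.103]
orientation: [1.0, 0.01, -0.001, 0.0]
contact_force: [0.6, -0.3, -0.5]
opening: 0.0166
grasp_force: 58.9
clock: 33.22
position: [0.537, -0.0256, 0.103]
orientation: [1.0, 0.008, -0.001, -0.0]
contact_force: [-0.3, 0.7, -0.5]
opening: 0.0164
grasp_force: 58.9
clock: 33.85
position: [0.6138, -0.1884, 0.1025]
orientation: [1.0, 0.007, -0.0, -0.0]
contact_force: [-0.1, -0.2, -1.0]
opening: 0.0163
grasp_force: 58.9
clock: 34.22
position: [0.6138, -0.1862, 0.0792]
orientation: [1.0, 0.009, -0.0, -0.0]
contact_force: [0.6, 0.3, -0.4]
opening: 0.0163
grasp_force: 58.9
turn rows(4deg) 0.01 shift/5cm [ 0.01 -0.    0.96] at [ 0.6138 -0.1862  0.0792] psi 1.0
```

View pics/c15.png

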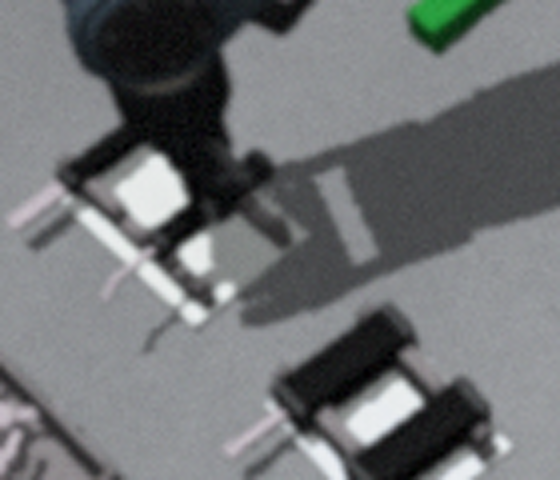

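The flat file lies home in bay 0. The pick is over bay 2, with its tip at crop (105,295) and the handle end at about (150,255). Lowering it while checking force.

```bash
python3 -c "
from look import *
s=shot('scene');print(onplane(s,[[116.25,173.75],[127.5,163.75]],.084))"
python3 -m inch '[[[0,0,0.4,0],[0,0,0.3,0],[0,0,0.15,0],[0,0,0.05,0],[0,0,0,0]]]'
python3 -m inch '[[[0,0,0.04,0],[0,0,0.03,0],[0,0,0,0],[0,0,0,0]]]'
python3 -m inch '[[[0,0,0.03,0],[0,0,0,0],[0,0,0,0]]]'
```

```text
[[ 0.71183204 -0.17911916  0.084     ]
 [ 0.67015315 -0.18247467  0.084     ]]
clock: 34.95
position: [0.6139, -0.1868, 0.0338]
orientation: [1.0, 0.009, 0.0, 0.0]
contact_force: [-0.0, 0.9, 0.1]
opening: 0.0164
grasp_force: 58.9
clock: 35.45
position: [0.6138, -0.1867, 0.0304]
orientation: [1.0, 0.009, 0.0, 0.0]
contact_force: [0.3, 0.3, -0.5]
opening: 0.0165
grasp_force: 58.9
clock: 35.83
position: [0.614, -0.1868, 0.0295]
orientation: [1.0, 0.009, 0.0, 0.0]
contact_force: [-2.2, 0.8, 6.1]
opening: 0.0161
grasp_force: 59.7
```

```bash
python3 -m inch '[[[0,0,0,0],[0,0,0,0],[0,0,0,0]]]' 0.45
python3 -m inch '[[[0,0,-0.5,0],[0,0,-0.9,0],[0,0,-0.9,0],[0,-0.9,0,0],[0,-0.9,0,0]]]'
python3 -m inch '[[[0,-0.9,0,0],[0,-0.9,0,0],[0,-0.9,0,0],[0,-0.9,0,0],[0,-0.9,0,0]]]' 0 20
python3 -c "
from look import *
s=shot('scene');t=shot('top','t16.png')
for n,p,h in(('flat',(.616,-.311),.034),('pick',(.614,-.188),.034),('brush',(.6267,.037),.041),('drv',(.622,-.042),.041)):
  print(n,*[tool(d,p,h,r=.06,thr=th) for d,th in((s,55),(t,90))])
# blade tips past the racks (pale/brass), furthest x along each slot
for d in(s,t):
  f=d['frame']
  for n,y in(('flat',-.311),('pick',-.187),('drv',-.047)):
    P=onplane(d,np.argwhere(f.min(2)>135)[:,::-1],.036)[:,:2];P=P[(abs(P[:,1]-y)<.014)&(P[:,0]>.675)&(P[:,0]<.745)];print(n,len(P),P.max(0) if len(P) else'',P[P[:,0]>.695].mean(0) if len(P) else '')
go(.6115,.2485,.07,1)"
```

```text
clock: 36.2
position: [0.6138, -0.1867, 0.0287]
orientation: [1.0, 0.009, -0.0, -0.0]
contact_force: [-0.4, -0.7, -0.4]
opening: 0.0388
grasp_force: 0.0
clock: 36.83
position: [0.6122, -0.096, 0.1444]
orientation: [1.0, 0.008, 0.001, 0.0]
contact_force: [0.8, -0.2, -0.1]
opening: 0.0385
grasp_force: 0.0
clock: 37.45
position: [0.6081, 0.1297, 0.1438]
orientation: [1.0, 0.009, 0.0, -0.0]
contact_force: [-0.1, 0.3, -0.0]
opening: -0.0001
grasp_force: 0.0
flat (array([ 0.6136, -0.311 ]), [96.0, 29.0], 2.4, 182) (array([ 0.6167, -0.3045]), [100.0, 62.0], 1.6, 181)
pick (array([ 0.613 , -0.1871]), [97.0, 26.0], 2.6, 185) (array([ 0.6151, -0.1879]), [69.0, 96.0], -1.7, 194)
brush (array([0.6257, 0.0372]), [64.0, 100.0], -0.7, 422) (array([0.6467, 0.0221]), [68.0, 54.0], 78.9, 81)
drv (array([ 0.6218, -0.0423]), [50.0, 100.0], -1.1, 407) (array([ 0.6234, -0.0347]), [74.0, 102.0], -7.5, 307)
flat 187 [ 0.74371427 -0.29701994] [ 0.72042065 -0.31118231]
pick 211 [ 0.74329459 -0.17313418] [ 0.71944269 -0.18705769]
drv 213 [ 0.74311491 -0.03326863] [ 0.720183   -0.04791911]
flat 155 [ 0.74467536 -0.29718938] [ 0.72067628 -0.31106137]
pick 152 [ 0.74443429 -0.17318286] [ 0.72098708 -0.18742907]
drv 128 [ 0.74464247 -0.03310724] [ 0.72136155 -0.04694384]
turn rows(4deg) 0.05 shift/5cm [ 0.12 -2.33  1.47] at [0.6078 0.1319 0.1437] psi 1.2
```

All four tools are stowed and read centred in their cradles. Now the keys, in order.

```bash
python3 -m inch '[[[0.12,-0.8,0,0],[0,-0.8,0,0],[0,-0.73,0,0],[0,0,0.8,0],[0,0,0.6,0]]]'
python3 -m inch '[[[0,0,0,0],[0,0,0,0]]]'
python3 -c "
from look import *
go(.6115,.2485,.0555,1)"
```

```text
clock: 38.17
position: [0.6119, 0.2445, 0.0724]
orientation: [1.0, 0.009, -0.0, 0.0]
contact_force: [-0.4, 0.1, -1.0]
opening: -0.0002
grasp_force: 0.0
clock: 38.42
position: [0.613, 0.2446, 0.0751]
orientation: [1.0, 0.009, 0.001, -0.0]
contact_force: [0.5, 0.2, 0.9]
opening: 0.0002
grasp_force: 0.0
turn rows(4deg) -0.0 shift/5cm [-0.03 -0.08  0.39] at [0.613  0.2446 0.0751] psi 1.0
```

```bash
python3 -m inch '[[[-0.03,-0.08,0,0],[0,0,0.2,0],[0,0,0.1,0],[0,0,0.08,0],[0,0,0,0]]]'
python3 -m inch '[[[0,0,0.03,0],[0,0,0,0],[0,0,0,0]]]'
```

```text
clock: 39.05
position: [0.6107, 0.249, 0.0559]
orientation: [1.0, 0.009, 0.0, -0.0]
contact_force: [-5.1, -0.3, 13.3]
opening: -0.0001
grasp_force: 6.9
clock: 39.42
position: [0.6107, 0.249, 0.0557]
orientation: [1.0, 0.009, 0.0, -0.0]
contact_force: [-11.5, -1.6, 24.8]
opening: 0.0002
grasp_force: 12.5
```

```bash
python3 -m inch '[[[0,0,-0.5,0],[0,0,0,0],[-0.05,0.9,0,0],[0,0,0,0],[0,0,0,0]]]'
python3 -c "
from look import *
go(.6087,.2035,.0555,1)"
```

```text
clock: 40.05
position: [0.6087, 0.2038, 0.0776]
orientation: [1.0, 0.009, -0.0, 0.0]
contact_force: [-0.1, 0.5, -0.0]
opening: -0.0
grasp_force: 0.0
turn rows(4deg) -0.0 shift/5cm [0.   0.01 0.44] at [0.6087 0.2038 0.0776] psi 1.0
```

```bash
python3 -m inch '[[[0,0,0.2,0],[0,0,0.16,0],[0,0,0.1,0],[0,0,0.02,0],[0,0,0,0]]]'
python3 -m inch '[[[0,0,-0.5,0],[0,0,0,0],[-0.03,0.9,0,0],[0,0,0,0],[0,0,0,0]]]'
python3 -c "
from look import *
go(.6068,.1585,.0555,1)"
```

```text
clock: 40.67
position: [0.6087, 0.2044, 0.0558]
orientation: [1.0, 0.009, -0.0, -0.0]
contact_force: [-9.7, -0.2, 19.8]
opening: 0.0001
grasp_force: 10.0
clock: 41.3
position: [0.608, 0.159, 0.0786]
orientation: [1.0, 0.009, -0.0, -0.0]
contact_force: [-0.0, 0.1, 0.1]
opening: -0.0002
grasp_force: 0.0
turn rows(4deg) -0.0 shift/5cm [-0.02  0.01  0.46] at [0.608  0.159  0.0786] psi 1.0
```

```bash
python3 -m inch '[[[-0.02,0,0.2,0],[0,0,0.18,0],[0,0,0.1,0],[0,0,0.02,0],[0,0,0,0]]]'
python3 -m inch '[[[0,0,-0.9,0],[0,0,-0.9,0],[0,0,-0.9,0],[0,0,0,0],[0,0,0,0]]]'
python3 -c "
from look import *
s=shot('scene')
for n,p,h in(('flat',(.616,-.311),.034),('pick',(.614,-.188),.034),('brush',(.6267,.037),.041),('drv',(.622,-.042),.041)):
  print(n,tool(s,p,h,r=.06,thr=55))"
```

```text
clock: 41.92
position: [0.607, 0.1594, 0.0558]
orientation: [1.0, 0.009, -0.0, -0.0]
contact_force: [-10.7, 1.0, 21.3]
opening: 0.0
grasp_force: 10.6
clock: 42.55
position: [0.6067, 0.1588, 0.1881]
orientation: [1.0, 0.009, -0.001, 0.0]
contact_force: [-0.1, 0.3, -0.9]
opening: 0.0
grasp_force: 0.0
flat (array([ 0.6142, -0.3109]), [96.0, 26.0], 2.2, 180)
pick (array([ 0.6127, -0.1871]), [97.0, 26.0], 2.7, 186)
brush (array([0.6257, 0.0374]), [56.0, 100.0], -1.1, 419)
drv (array([ 0.6219, -0.0422]), [51.0, 99.0], -0.5, 411)
```

```bash
python3 -c "
from rig import manip
print(manip.hand_in())"
```

```text
the job is handed in; nothing more can be done
None
```

The job is handed in: I pressed the stop button first, laid the flat file, pin pick, wire brush and screwdriver home in their racks (there was no round file on the bench), then pressed keys 1, 2 and 3 fully in order; no verdict came back.

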